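Set an extractor's click-stop speed lever to the third click and start it

TASK

Set the dust extractor's control box to speed three and start it: with your fingertips push the T-shaped lever along its slot, away from the off end, to the third click and no further, and let it rest there. Then press the round start button fully down and let it go. Only push: do not pinch the lever between the fingers, and leave the things lying on and around the box where they are.

Things in the scene. Friction and masses are not known exactly. Their poses are not given: they have to be found in the camera images.
- control_box: Low grey control box 180 x 180 x 60 mm, fixed to the bench; it is placed and turned differently each time. Origin at the centre of its underside; z up, x the direction in which the lever moves away from off (roughly away from the robot). Slot, lever and a scale of six dark lines (the longest is off) lie on its top in the left part (+y), the start button in the near right corner.
- lever (a joint): Slide of the T-shaped lever along the box's +x, in m: 0 = off (where it starts, at the near end stop), 0.090 = far end stop. Click stops every 18 mm: 0.018 first, 0.036 second, 0.054 third, 0.072 fourth, 0.090 fifth. Between two stops the resistance rises to 5 to 7 N a quarter of the way; past half-way (9 mm) the lever snaps by itself into the next stop and stays there when let go.
- lever_bar (a point): Centre of the lever's black cross-bar, moving with it: 34 mm above the box top, 94 mm above the bench; at off x = -45, y = +35 mm in the box's frame. The bar is 90 mm long along the box's y, 14 mm thick along its x, 28 mm high; under it are 20 mm of air but for a slim stem and a thin wire pointer. Fingers pressing on its near and far faces at once count as pinching.
- lever_face (a point): Centre of the cross-bar's near face (7 mm before lever_bar along the box's -x), where it is pushed.
- start_button (a joint): Travel of the round start button in m: 0 = up, 0.006 = fully down (5 N); springs back when let go. Pressed straight down.
- start_button_top (a point): Centre of the top of the grey round start button, 28 mm across, in a black housing at x = -50, y = -62 mm in the box's frame.
- nut_m12_2: Loose steel nut, 22 x 19 x 10 mm, lying on the far right part of the box top; origin at its underside. Leave alone.
- glue_bottle: Small white glue bottle, 31 mm across, 86 mm high, standing left of the box; origin at its underside. Leave alone.
- wood_block: Beech offcut, 45 x 90 x 22 mm, lying right of the box; origin at its underside. Leave alone.
- black_tape: Roll of black tape, 58 mm across, 19 mm high, lying behind the box; origin at its underside. Leave alone.
- wrench_13: Steel spanner, 193 mm long, 8 mm high, lying farther left on the bench; origin at its underside. Leave alone.

How it is judged (in metres and radians):
On the way, in this order (a step that is already met when the one before it is completed fails the run):
1. the lever rests at the third click (value of joint lever between 0.05 and 0.058 m and velocity of joint lever between -0.005 and 0.005 m/s), for 0.4 s.
2. the start button is pressed down with the lever at the third click (value of joint lever between 0.05 and 0.058 m and value of joint start_button above 0.0045 m), for 0.05 s.
At the end, for the whole second after the job is handed in: The lever stands at the third click (0.054 m, within 4 mm), the start button has been pressed by at least 4.5 mm after that and is up again, and nut, bottle, block, tape and spanner are within 15 mm of where they were (value of joint lever between 0.05 and 0.058 m and value of joint start_button below 0.0015 m and distance of each of nut_m12_2, glue_bottle, wood_block, black_tape, wrench_13 from where it was at the start of the episode below 0.015 m); the robot touches nothing.
It fails at once if the lever goes past the third click (beyond 0.066 m) (value of joint lever above 0.066 m).
It fails at once if the start button is pressed (over 3 mm) while the lever is short of the third click (value of joint start_button above 0.003 m and value of joint lever below 0.05 m).
It fails at once if the lever is pinched: the fingers press on its near and far halves at once (contact force between the fingers and lever_c2 above 0.5 N and contact force between the fingers and lever_c3 above 0.5 N).
It fails at once if nut, bottle, block, tape or spanner is moved or lifted by more than 15 mm (distance of any of nut_m12_2, glue_bottle, wood_block, black_tape, wrench_13 from where it was at the start of the episode above 0.015 m).
It also fails if it takes over 48 s, if anything falls off the work surface, if the arm or the gripper's body presses on something with over 40 N, if the wrist force passes 120 N, or if a joint passes its speed limit or range.

ROBOT

A 6-joint arm with a two-finger parallel gripper is mounted at the origin on a cart in front of the work surface, level with it; the furniture and walls round the work are solid. World frame = base frame: x ahead of the robot, y to its left, z up, the work surface at z = 0. Lengths are in m, angles in degrees, forces in N, time in s.
With the tool pointing down it reaches from about 0.4 to 0.825 m from the base axis. Payload 7 kg.
Tool frame: the origin (TCP) lies on the centre line of the jaws, within the pads' length; the fingertips stand 22 mm ahead of it and the grasp point (between the pads) lies 3 mm ahead of it; z points along the fingers, y is the line along which they close (so a half turn about z gives the same grasp; the last joint's range is limited). The gripper opens to 88 mm and grips with 3 to 60 N. Pads are 19 mm wide; open, the fingers measure 130 mm over their backs; the gripper's body (78 mm by 193 mm) begins 47 mm behind the grasp point.
Start: joints at [-55.628, 20.546, 0.682, 0, -70.136, -16.507], TCP at [0.207, -0.642, 0.249] pointing down, gripper open.
Joint ranges: [-176.03, 176.03], [-82.01, 121.73], [-58.28, 71.71], [-173.87, 95.51], [-174.79, -0.11], [-173.66, 173.66]. Speed limits (degrees/s): [136.94, 136.94, 172.46, 180, 180, 180].

INTERFACE

Orientations are given as [roll, pitch, yaw] about the fixed x, y, z axes, in that order (R = Rz(yaw) Ry(pitch) Rx(roll)).
In Python, from plant import get_state, cams, r gives the robot as it stands.
- The arm moves only by the tool apply_moves, never from a script. Its argument "targets" is a list of rows, each an object with "dp": the shift along the world's x, y, z in m, a list of three; "yaw": the turn about the world's z in degrees. In form: [{"dp": [x, y, z], "yaw": yaw}, ...]. A call has 1 to 20 rows; each row is the pose to reach, as a shift and turn from the pose commanded when the call began; what a row does not reach only later rows make up. A row lasts 1/12 s, in which the tool goes at most 41.7 mm and 7.16 degrees, less where a joint would pass 70% of its speed; a pose out of reach is approached as far as the arm can. A call with a gripper value outside its range is refused whole. "grip" is the gripper command: -1 is fully open, 1 is shut, values between are in proportion, set as the call begins (left out, the last holds). The fingers move at their own pace and stop on an object; "squeeze" is the grip in N (left out, the last holds). Time passes only in rows, so rows that repeat a pose let the fingers close. It gives the time, the measured TCP pose, the force, the opening and the grip force at its end, in the units of the state.
- get_state(): the state, without advancing time (a new reading comes with each control period).
- cams.capture(name): name is "side" or "top" or "wrist"; returns a dict with "image" (384x512x3 uint8, red, green, blue), "range_z" (384x512 float32, m along the optical axis (not along the pixel's ray), 0 where there is no reading), "fx", "fy", "cx", "cy" (pixels), "R" (3x3) and "t" (3): a world point X has camera coordinates R X + t; the wrist camera has in their place "T_tool_cam" (4x4, takes a point from camera to tool coordinates, whose origin is the TCP and whose axes are the flange's). Camera axes: x right, y down, z forward; pixel columns grow to the right and rows downward; lengths in m; the calibration is good to about 2 mm. A picture is of the moment at which its call begins: read the wrist's pose just before it.
- r.close_job(): hands the job in; it is judged then, once.
The state is a dict: "time_s": time; "joints": joint angles; "qd": joint speeds; "joint_torque": joint torques, N m; "tcp_pos": TCP position; "eef_rot": TCP orientation; "contact_force": force on the tool from outside, world axes, zero at the start; "moment": the same for the moment, N m; "gripper_width": finger opening in m; "gripper_force": force on a finger pad.
Only numpy, scipy, OpenCV 4.12 (cv2) and the standard library are available. Lean on these libraries where they do the work, as an engineer would, in place of code of your own. Each camera call takes 0.05 s, during which the arm holds its last target. There are 200 camera calls.

## Working session

There is one attempt and no reset: what is moved stays moved. The work goes in short steps, Python scripts to look and compute and a tool call to move; the robot and the scene stay as the last step left them, time stands still between calls to the robot, and variables do not carry over. Pictures are saved under pics/ and viewed, at most 10 in all, crops included, and the job is handed in when it is done.

Besides the shell and the picture viewer there is one more tool, called after "Call:" as name(argument=value, ...) on one line, values as JSON. apply_moves: Moves the arm, as the interface text tells. Its arguments: {"type":"object","properties":{"targets":{"type":"array","items":{"type":"object","properties":{"dp":{"type":"array","items":{"type":"number"}},"yaw":{"type":"number"}}}},"grip":{"type":"number"},"squeeze":{"type":"number"}},"required":["targets"]}

```bash
mkdir -p pics; ls; python3 - <<'E'
from plant import get_state,cams,r
import cv2,numpy as np
s=get_state();print(s['time_s'],s['tcp_pos'],s['eef_rot'],s['contact_force'])
for n in('top','side'):
    c=cams.capture(n);np.savez('pics/'+n,**c);cv2.imwrite(f'pics/{n}.png',c['image'][:,:,::-1]);print(n,c['fx'],-c['R'].T@c['t'])
E
```

```text
pics
0.0 [ 0.20690296 -0.64203498  0.24763636] [ 1.79906383e+02 -8.68601558e-03 -1.62141373e+02] [-0.48674923  0.16633427 -0.51071027]
top 391.7688209877718 [0.42872224 0.1757361  0.96359744]
side 445.4441441626482 [ 0.66584921 -0.4803216   0.79295959]
```

View pics/top.png

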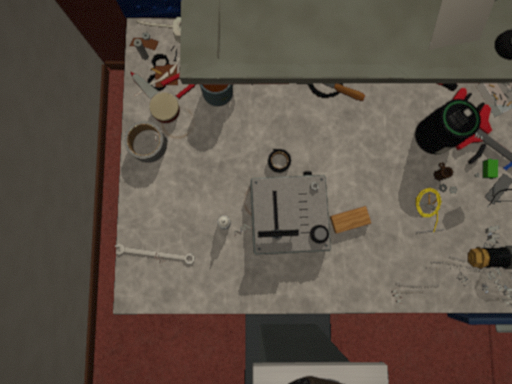

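View pics/side.png

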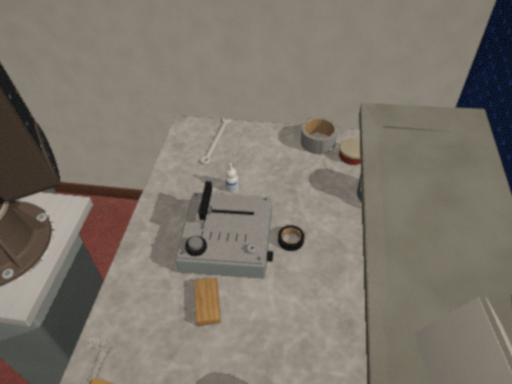

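Top view: box at (290,215), bar around (278,233), button at (319,234), nut at (315,187), bottle (223,222), block (350,219) and tape (280,160). The side view agrees. Next I compute the positions.

```bash
cat > h.py <<'E'
import numpy as np,cv2
def cloud(c,T=None):
    h,w=c['range_z'].shape;u,v=np.meshgrid(np.arange(w),np.arange(h));z=c['range_z']
    P=np.stack([(u-c['cx'])/c['fx']*z,(v-c['cy'])/c['fy']*z,z],-1)
    return (P-c['t'])@c['R'] if T is None else P@T[:3,:3].T+T[:3,3]
def boxtop(W,m,zlo=.05,zhi=.07):
    k=m&(W[...,2]>zlo)&(W[...,2]<zhi)
    return W[k]
E
python3 - <<'E'
from h import *
c=np.load('pics/top.npz');W=cloud(c);z=W[...,2]
m=np.zeros(z.shape,bool);m[165:262,240:338]=1
P=boxtop(W,m);r=cv2.minAreaRect((P[:,:2]*1000).astype(np.float32));print('box',r,np.median(P[:,2]))
mb=m&(z>.09)&(z<.13);B=W[mb];print('bar',cv2.minAreaRect((B[:,:2]*1000).astype(np.float32)),np.percentile(B[:,2],[5,50,95]))
g=c['image'].max(-1)
for n,(u,v) in dict(button=(319,234),nut=(315,187),bottle=(223,222),block=(350,219),tape=(280,160),boxc=(290,215)).items():print(n,W[v,u],W[v-4:v+5:2,u-4:u+5:2,2].round(3).tolist() if n=='button' else '')
k=m&(g<50)&(z>.055)&(z<.09);n,l,st,ce=cv2.connectedComponentsWithStats(k.astype(np.uint8))
for i in range(1,n):
    if st[i,4]>20:print(st[i],ce[i],np.median(W[l==i],0), W[l==i].mean(0))
print(z[60,300],W[85,300],W[70,300])
im=c['image'][160:265,235:342,::-1];cv2.imwrite('pics/tc.png',cv2.resize(im,None,fx=5.5,fy=5.5,interpolation=2))
E
```

```text
box ((502.6326599121094, 73.9412841796875), (179.63226318359375, 179.61865234375), 2.807507276535034) 0.06012069120754329
bar ((456.0667419433594, 106.46478271484375), (14.036253929138184, 89.91925048828125), 2.7578468322753906) [0.10368211 0.107455   0.11025948]
button [0.45565924 0.01139397 0.08098504] [[0.078, 0.081, 0.082, 0.084, 0.081], [0.082, 0.082, 0.083, 0.084, 0.082], [0.081, 0.082, 0.081, 0.083, 0.081], [0.082, 0.081, 0.082, 0.081, 0.082], [0.075, 0.082, 0.08, 0.083, 0.083]]
nut [0.56561388 0.0148153  0.06133576] 
bottle [0.48240264 0.22765538 0.07771915] 
block [ 0.4939057  -0.07660068  0.01850741] 
tape [ 0.64337185  0.09085978 -0.00067829] 
boxc [0.50007998 0.07388149 0.05889036] 
[273 191   5  40 119] [275.15966387 211.04201681] [0.50914861 0.10873245 0.06091584] [0.50911347 0.10844802 0.06098524]
[310 225  19  19 137] [317.91240876 234.38686131] [0.45363853 0.01594113 0.07235027] [0.45506164 0.01232155 0.07255362]
0.22135401006947364 [0.84095805 0.03776115 0.00142373] [0.77914714 0.06855898 0.2194128 ]
```

View pics/tc.png

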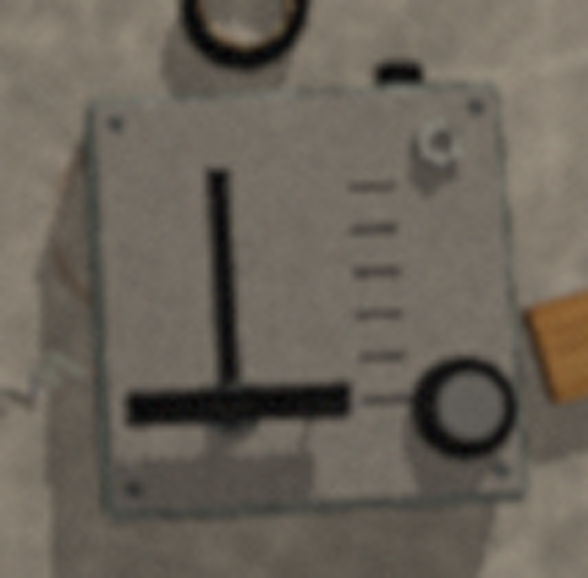

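Box: centre (0.503, 0.074), yaw +2.8°. Bar centre: (0.456, 0.1065). Button: (0.456, 0.010), top at about z = 0.082. Moving in with fingers shut, by way of a bend.

Call:
apply_moves(targets=[{"dp":[0.243,0.342,0],"yaw":-5},{"dp":[0.243,0.342,0],"yaw":-10},{"dp":[0.243,0.342,0],"yaw":-15.1},{"dp":[0.243,0.342,0],"yaw":-15.1},{"dp":[0.243,0.342,0],"yaw":-15.1},{"dp":[0.243,0.342,0],"yaw":-15.1},{"dp":[0.243,0.342,0],"yaw":-15.1},{"dp":[0.243,0.342,0],"yaw":-15.1},{"dp":[0.243,0.342,0],"yaw":-15.1},{"dp":[0.243,0.342,0],"yaw":-15.1},{"dp":[0.205,0.746,-0.03],"yaw":-15.1},{"dp":[0.205,0.746,-0.03],"yaw":-15.1},{"dp":[0.205,0.746,-0.03],"yaw":-15.1},{"dp":[0.205,0.746,-0.03],"yaw":-15.1},{"dp":[0.205,0.746,-0.03],"yaw":-15.1},{"dp":[0.205,0.746,-0.03],"yaw":-15.1},{"dp":[0.205,0.746,-0.03],"yaw":-15.1},{"dp":[0.205,0.746,-0.03],"yaw":-15.1},{"dp":[0.205,0.746,-0.03],"yaw":-15.1},{"dp":[0.205,0.746,-0.03],"yaw":-15.1}], grip=1, squeeze=10)

```text
time_s: 1.77
tcp_pos: [0.4112, 0.1059, 0.2186]
eef_rot: [180.0, 0.0, -177.2]
contact_force: [0.9, -0.1, 0.8]
gripper_width: 0.0006
gripper_force: 0.0
```

```bash
python3 - <<'E'
from plant import get_state,cams
from h import *
from scipy.spatial.transform import Rotation as R
s=get_state();c=cams.capture('wrist');T=np.eye(4);T[:3,:3]=R.from_euler('xyz',s['eef_rot'],degrees=True).as_matrix();T[:3,3]=s['tcp_pos'];T=T@c['T_tool_cam']
W=cloud(c,T);z=W[...,2];ok=c['range_z']>0
print(s['tcp_pos'],T[:3,3])
k=ok&(z>.095)&(z<.12)&(W[...,0]>.40)&(W[...,0]<.5)&(W[...,1]>.04)&(W[...,1]<.17)
B=W[k];print(len(B),cv2.minAreaRect((B[:,:2]*1000).astype(np.float32)),B[:,2].mean())
k=ok&(z>.075)&(z<.09)&(np.hypot(W[...,0]-.456,W[...,1]-.01)<.03);print(k.sum(),W[k].mean(0) if k.any() else '')
cv2.imwrite('pics/w1.png',c['image'][:,:,::-1])
E
```

```text
[0.41116086 0.10591436 0.21855923] [0.33574027 0.10242012 0.35505182]
38 ((454.48638916015625, 107.9937515258789), (12.836246490478516, 0.8620778918266296), 2.9166860580444336) 0.10585488929865197
381 [0.44781406 0.00903455 0.08129856]
```

View pics/w1.png

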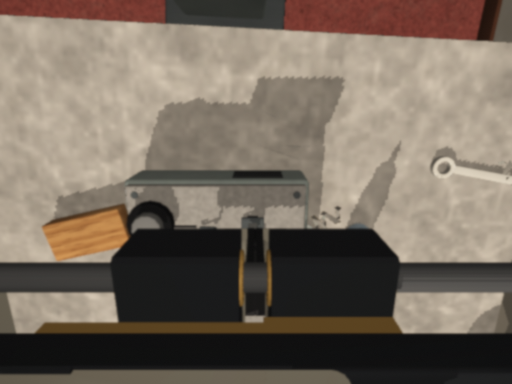

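The wrist picture shows the fingers (centre about (255,275)) above and before the bar, which they hide, and the button at (150,222). I'll use the top-view fix and touch for the rest. Descending in front of the bar, then up to just short of its face.

Call:
apply_moves(targets=[{"dp":[0,0,-0.04]},{"dp":[0,0,-0.08]},{"dp":[0,0,-0.112]},{"dp":[0,0,-0.112]},{"dp":[0.01,0,-0.112]},{"dp":[0.02,0.001,-0.112]},{"dp":[0.024,0.001,-0.112]},{"dp":[0.024,0.001,-0.112]}])

```text
$.targets[0]: bad value
```

Call:
apply_moves(targets=[{"dp":[0.002,0,0]},{"dp":[0.004,0,0]},{"dp":[0.006,0,0]},{"dp":[0.008,0,0]},{"dp":[0.008,0,0]}])

```text
$.targets[0]: bad value
```

Yaw is required in each row.

Call:
apply_moves(targets=[{"dp":[0,0,-0.04],"yaw":0},{"dp":[0,0,-0.08],"yaw":0},{"dp":[0,0,-0.112],"yaw":0},{"dp":[0,0,-0.112],"yaw":0},{"dp":[0.01,0,-0.112],"yaw":0},{"dp":[0.02,0.001,-0.112],"yaw":0},{"dp":[0.024,0.001,-0.112],"yaw":0},{"dp":[0.024,0.001,-0.112],"yaw":0}])

```text
time_s: 2.48
tcp_pos: [0.4383, 0.1053, 0.1082]
eef_rot: [179.9, 0.2, -177.3]
contact_force: [0.4, 0.2, -0.4]
gripper_width: 0.0006
gripper_force: 0.0
```

Call:
apply_moves(targets=[{"dp":[0.002,0,0],"yaw":0},{"dp":[0.004,0,0],"yaw":0},{"dp":[0.006,0,0],"yaw":0},{"dp":[0.008,0,0],"yaw":0},{"dp":[0.008,0,0],"yaw":0}])

```text
time_s: 2.9
tcp_pos: [0.4434, 0.1043, 0.1067]
eef_rot: [-180.0, -0.1, -177.3]
contact_force: [-4.8, 0.8, 3.8]
gripper_width: 0.0007
gripper_force: 2.4
```

Contact at the expected place. Pushing on by 36 mm (about s = 40 mm, past the second click), then looking.

Call:
apply_moves(targets=[{"dp":[0.002,0,0],"yaw":0},{"dp":[0.004,0,0],"yaw":0},{"dp":[0.006,0,0],"yaw":0},{"dp":[0.008,0,0],"yaw":0},{"dp":[0.01,0,0],"yaw":0},{"dp":[0.012,0.001,0],"yaw":0},{"dp":[0.014,0.001,0],"yaw":0},{"dp":[0.016,0.001,0],"yaw":0},{"dp":[0.018,0.001,0],"yaw":0},{"dp":[0.02,0.001,0],"yaw":0},{"dp":[0.022,0.001,0],"yaw":0},{"dp":[0.024,0.001,0],"yaw":0},{"dp":[0.026,0.001,0],"yaw":0},{"dp":[0.028,0.001,0],"yaw":0},{"dp":[0.03,0.0015,0],"yaw":0},{"dp":[0.032,0.0015,0],"yaw":0},{"dp":[0.034,0.0015,0],"yaw":0},{"dp":[0.035,0.002,0],"yaw":0},{"dp":[0.035,0.002,0],"yaw":0}])

```text
time_s: 4.48
tcp_pos: [0.4782, 0.106, 0.1063]
eef_rot: [-179.9, -0.1, -177.3]
contact_force: [-5.2, -0.3, 3.9]
gripper_width: 0.0003
gripper_force: 2.4
```

```bash
cat > look.py <<'E'
import sys
from plant import get_state,cams
from h import *
print(get_state()['tcp_pos'],get_state()['contact_force'])
c=cams.capture('side');W=cloud(c);z=W[...,2]
x=np.array([.9988,.049]);o=np.array([.5026,.0739]);d=W[...,:2]-o;bx=d@x;by=d@np.array([-.049,.9988])
# bar: right end sticks out, by -10..10
k=(c['range_z']>0)&(c['image'].max(-1)<70)&(z>.100)&(z<.116)&(by>-12)&(by<11)&(bx>-60)&(bx<.06)
k&=(abs(by-.0)<.012)
n,l,st,ce=cv2.connectedComponentsWithStats(k.astype(np.uint8))
for i in range(1,n):
    if st[i,4]>5:
        q=bx[l==i];print(st[i],ce[i].round(),'bx',np.percentile(q,[3,50,97]).round(4),'lever',round(float(np.percentile(q,[3,97]).mean())+.045,4))
im=c['image'][150:300,150:310,::-1];cv2.imwrite(sys.argv[1],cv2.resize(im,None,fx=4,fy=4,interpolation=2))
E
python3 look.py pics/s1.png
```

```text
[0.47815539 0.1060154  0.10629781] [-5.23638148 -0.32429388  3.92855916]
```

View pics/s1.png

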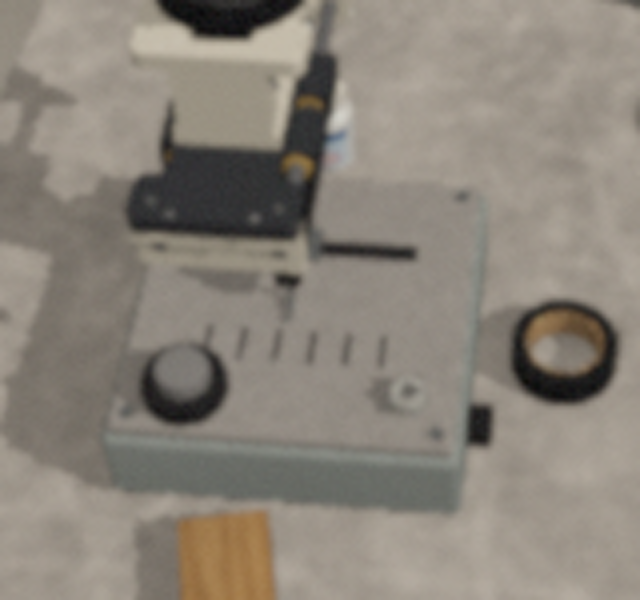

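The pointer (288,320) stands just past the second-click line (276; third at 311), with force 5.2 N, so the lever is at about 40 mm, as computed. 9 mm more takes it over the half-way point; then back off and up.

Call:
apply_moves(targets=[{"dp":[0.0015,0,0],"yaw":0},{"dp":[0.003,0,0],"yaw":0},{"dp":[0.0045,0,0],"yaw":0},{"dp":[0.006,0,0],"yaw":0},{"dp":[0.0075,0.0005,0],"yaw":0},{"dp":[0.009,0.0005,0],"yaw":0},{"dp":[0.009,0.0005,0],"yaw":0},{"dp":[0.009,0.0005,0],"yaw":0}])

```text
time_s: 5.2
tcp_pos: [0.4884, 0.1071, 0.1066]
eef_rot: [180.0, 0.0, -177.2]
contact_force: [-0.2, -0.1, 0.5]
gripper_width: 0.0004
gripper_force: 0.0
```

Force is gone, so the lever has snapped ahead. Backing off, then up.

Call:
apply_moves(targets=[{"dp":[-0.015,-0.001,0],"yaw":0},{"dp":[-0.035,-0.002,0],"yaw":0},{"dp":[-0.035,-0.002,0.03],"yaw":0},{"dp":[-0.035,-0.002,0.06],"yaw":0},{"dp":[-0.033,-0.05,0.06],"yaw":0},{"dp":[-0.033,-0.097,0.06],"yaw":0},{"dp":[-0.033,-0.097,0.06],"yaw":0},{"dp":[-0.033,-0.097,0.06],"yaw":0},{"dp":[-0.033,-0.097,0.06],"yaw":0},{"dp":[-0.033,-0.097,0.06],"yaw":0}])

```text
time_s: 6.03
tcp_pos: [0.4553, 0.0103, 0.1667]
eef_rot: [180.0, 0.0, -177.3]
contact_force: [-0.7, -0.3, 0.1]
gripper_width: 0.0009
gripper_force: 0.0
```

```bash
python3 look.py pics/s2.png
```

```text
[0.45525299 0.0103362  0.16666498] [-0.65788756 -0.32393688  0.14589896]
[225 205   8  12  73] [229. 210.] bx [0.0044 0.0116 0.0172] lever 0.0558
```

View pics/s2.png

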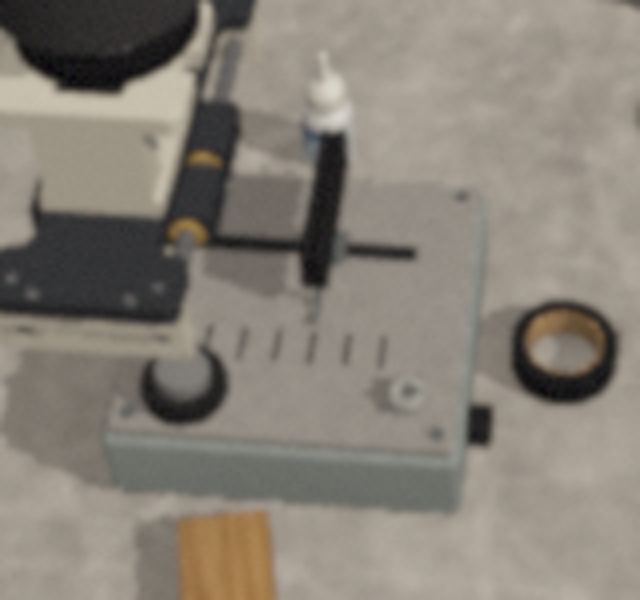

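The pointer (315,320) is at the third line and the measured lever value is about 55 mm, so third click. Now pressing the button gradually.

Call:
apply_moves(targets=[{"dp":[0,0,-0.03],"yaw":0},{"dp":[0,0,-0.055],"yaw":0},{"dp":[0,0,-0.06],"yaw":0},{"dp":[0,0,-0.062],"yaw":0},{"dp":[0,0,-0.064],"yaw":0},{"dp":[0,0,-0.066],"yaw":0},{"dp":[0,0,-0.0665],"yaw":0},{"dp":[0,0,-0.0665],"yaw":0}])

```text
time_s: 6.75
tcp_pos: [0.4556, 0.0105, 0.1009]
eef_rot: [180.0, 0.1, -177.2]
contact_force: [-1.8, 0.7, 3.8]
gripper_width: 0.0006
gripper_force: 1.6
```

Call:
apply_moves(targets=[{"dp":[0,0,-0.001],"yaw":0},{"dp":[0,0,-0.002],"yaw":0},{"dp":[0,0,-0.003],"yaw":0},{"dp":[0,0,-0.003],"yaw":0},{"dp":[0,0,-0.003],"yaw":0}])

```text
time_s: 7.17
tcp_pos: [0.4557, 0.0104, 0.0981]
eef_rot: [180.0, 0.1, -177.2]
contact_force: [-4.9, 2.6, 14.6]
gripper_width: 0.0007
gripper_force: 7.0
```

Call:
apply_moves(targets=[{"dp":[0,0,-0.001],"yaw":0},{"dp":[0,0,-0.001],"yaw":0},{"dp":[0,0,-0.001],"yaw":0}])

```text
time_s: 7.42
tcp_pos: [0.4558, 0.0104, 0.0979]
eef_rot: [180.0, 0.1, -177.2]
contact_force: [-9.2, 3.7, 24.7]
gripper_width: 0.0004
gripper_force: 12.4
```

Call:
apply_moves(targets=[{"dp":[0,0,0.01],"yaw":0},{"dp":[0,0,0.04],"yaw":0},{"dp":[0,0,0.08],"yaw":0},{"dp":[0,0,0.12],"yaw":0},{"dp":[0,-0.04,0.12],"yaw":0},{"dp":[0,-0.08,0.12],"yaw":0},{"dp":[0,-0.12,0.12],"yaw":0},{"dp":[0,-0.16,0.12],"yaw":0},{"dp":[0,-0.2,0.12],"yaw":0},{"dp":[0,-0.2,0.12],"yaw":0},{"dp":[0,-0.2,0.12],"yaw":0}])

```text
time_s: 8.33
tcp_pos: [0.4544, -0.1922, 0.2155]
eef_rot: [-180.0, -0.0, -177.5]
contact_force: [1.1, 0.9, 0.3]
gripper_width: 0.0006
gripper_force: 0.0
```

```bash
python3 look.py pics/s3.png; python3 - <<'E'
from plant import cams
from h import *
c=cams.capture('top');W=cloud(c);z=W[...,2];print('button top',np.median(z[230:237,316:322]))
k=(z>.09)&(z<.13);m=np.zeros(z.shape,bool);m[165:262,240:312]=1;B=W[k&m]
print(cv2.minAreaRect((B[:,:2]*1000).astype(np.float32)))
E
```

```text
[ 0.45443997 -0.19217995  0.21553027] [1.05645086 0.85309768 0.34420763]
[225 205   8  11  73] [229. 210.] bx [0.0046 0.0104 0.0171] lever 0.0559
button top 0.08220530493384803
((509.59674072265625, 109.6241455078125), (14.221818923950195, 88.68079376220703), 2.912846565246582)
```

The bar has moved 53.6 mm in the top view and the button is up again, so I'm handing in.

```bash
python3 -c "
from plant import r
print(r.close_job())"
```

```text
the job is handed in; nothing more can be done
None
```

The job is handed in: the lever rests at the third click (measured at about 54 mm), the start button was pressed to its stop and is up again, and the arm touches nothing; the loose items were never contacted, though I did not re-measure their positions and the hand-in gave no verdict.

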